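# Swing out the drip hook and hang the small-parts basket

### The job

Swing the swivel hook on the drying stand round over the open drip tray until it meets its stop, and keep it pressed there with the fingers for half a second, firmly but gently: about 10 N, never more than 25 N on the hook. Then hang the small-parts basket on the hook by its bail, in the cradle behind the upturned tip, so that it drips into the tray; the hook must stay at its stop. Let go, leave the basket hanging still, and leave the tray and everything else where they stand.

Things in the scene. Friction and masses are not known exactly. Their poses are not given: they have to be found in the camera images.
- stand: drying stand fixed to the counter: foot 70 mm across, 12 mm high; post 16 mm across. Origin on the counter under the post; z is the axis about which the hook turns. The hook turns from the stand's own -x to either side up to a hard stop, near the stand's +y or -y; the collar with the stops is clamped by hand, so each stop lies anywhere from 1.24 to 1.56 rad from -x: find it by feel
- hook: flat steel swivel hook on the stand. Origin on the turning axis, at the arm's top face, 200 mm up; arm along its own -x, 12 mm wide, 6 mm thick. Upturned tip at x -110 to -115 mm, 16 mm above the arm's top; ridge 5 mm high at x -62 to -67 mm; cradle between. Hub 28 mm across, 8 mm above the arm. Stiff (0.2 N m, 2.5 N at the cradle); stays where left. Its joint reads +-1.40 rad at the stops, 0 midway
- hook_seat (a point): middle of the cradle: on the arm's top face, 90 mm out from the turning axis; axes as the hook's
- basket: stainless cup 60 mm across, 40 mm high, 160 g, with an upright bail in its y-z plane: uprights 8 x 4 mm at y +-30 mm, crossbar 8 mm thick (x), 64 mm long (y), 107 to 113 mm up, and on it a grip tab 8 mm (x) by 24 mm (y), 113 to 158 mm up. Origin under the cup's middle, z up. The hook's arm passes through the bail along x, from either side. Stands on the counter
- basket_eye (a point): middle of the crossbar's underside, 107 mm above the basket's foot, which rests on the hook's arm when hung; axes as the basket's
- tray: open stainless drip tray 100 (x) x 120 (y) x 20 mm, walls 3 mm, loose on the counter on one side of the stand or the other (on its +y or -y side), its middle about 105 mm from the post. Origin under its middle
- cassette: lidded instrument cassette, closed stainless box 100 x 120 x 28 mm (latch included), flat on the counter on the other side of the stand from the tray; origin under its middle
- beaker: open stainless beaker, 72 mm across, 85 mm high; origin under its middle
- jar: lidded glass jar, 64 mm across, 80 mm high; origin under its middle
- dish: stainless bowl, 120 mm across, 40 mm high; origin under its middle
- brush: cleaning brush lying flat, 160 mm long along its x
Things that resemble listed ones, but are neither listed nor needed, are in the scene too. Leave any orange or pink look-alike of the basket alone. Leave any red look-alike of the stand alone.

How it is judged (in metres and radians):
On the way, in this order (a step that is already met when the one before it is completed fails the run):
1. the fingers hold the hook against the stop on the tray's side with 5 to 25 N for 0.4 s (((y of tray in the frame of stand above 0 m and value of joint hook below -1.36 rad) or (y of tray in the frame of stand below 0 m and value of joint hook above 1.36 rad)) and contact force between the fingers and hook above 5 N), for 0.4 s.
2. the basket's crossbar rests in the hook's cradle (x of basket_eye in the frame of hook between -0.112 and -0.064 m and y of basket_eye in the frame of hook between -0.024 and 0.024 m and z of basket_eye in the frame of hook between -0.004 and 0.004 m and contact force between basket and hook above 0.5 N), for 0.2 s.
At the end, for the whole second after the job is handed in: The hook points to the tray's side within 0.04 rad of its stop; the basket hangs by its crossbar in the cradle between ridge and tip, resting on the arm, upright within 0.2 rad and still (under 0.04 m/s, 0.5 rad/s) (all of step 2 and ((y of tray in the frame of stand above 0 m and value of joint hook below -1.36 rad) or (y of tray in the frame of stand below 0 m and value of joint hook above 1.36 rad)) and linear speed of basket below 0.04 m/s and angular speed of basket below 0.5 rad/s and angle between basket's own z axis and vertical below 0.2 rad); the robot touches nothing.
It fails at once if the hook is loaded with more than 25 N (contact force between anything else and hook above 25 N).
It fails at once if the tray or a bystander is shifted by more than 20 mm (distance of any of tray, cassette, beaker, jar, dish, brush from where it was at the start of the episode above 0.02 m).
It also fails if it takes over 72 s, if anything falls off the work surface, if the arm or the gripper's body presses on something with over 40 N, if the wrist force passes 120 N, or if a joint passes its speed limit or range.

### The arm

A 6-joint arm with a two-finger parallel gripper is mounted at the origin on the work surface. World frame = base frame: x ahead of the robot, y to its left, z up, the work surface at z = 0. Lengths are in m, angles in degrees, forces in N, time in s.
With the tool pointing down it reaches from about 0.35 to 0.875 m from the base axis. Payload 4.2 kg.
Tool frame: the origin (TCP) lies where the fingers leave the gripper's body, on its centre line; the fingertips stand 70 mm ahead of it and the grasp point (between the pads) lies 51 mm ahead of it; z points along the fingers, y is the direction in which the jaws open and shut (so a half turn about z gives the same grasp; the last joint's range is limited). The gripper opens to 87 mm and grips with 3 to 60 N. Pads are 19 mm wide; open, the fingers measure 117 mm over their backs; the gripper's body (75 mm by 190 mm) begins 51 mm behind the grasp point.
Start: joints at [-54.339, 22.042, 0.453, 0, -68.411, -14.817], TCP at [0.222, -0.584, 0.292] pointing down, gripper open.
Joint ranges: [-179.83, 179.83], [-69.29, 118.12], [-61.27, 80.66], [-181.25, 117.63], [-171.15, -9.14], [-177.46, 177.46]. Speed limits (degrees/s): [159.86, 159.86, 180, 180, 180, 180].

### API

Orientations are given as a 3x3 rotation matrix whose columns are the frame's x, y, z axes.
In Python, from station import sense, capture, camera_model, finish_job gives the robot as it stands.
- The arm moves only by the shell command python3 -m inch 'ROWS'. ROWS is JSON, a list of rows, each an object with "hand": the closure, from 0 (fully open) to 1 (shut); "slide": the shift along the world's x, y, z in cm, a list of three; "yaw": the turn about the world's z in rad. A call has 1 to 10 rows; each row is the pose to reach, as a shift and turn from the pose commanded when the call began; what a row does not reach only later rows make up. A row lasts 1/8 s, in which the tool goes at most 62.5 mm and 10.7 degrees, less where a joint would pass 70% of its speed; a pose out of reach is approached as far as the arm can. A call with a gripper value outside its range is refused whole. The fingers move at their own pace and stop on an object; the grip force is fixed at half the most. Time passes only in rows, so rows that repeat a pose let the fingers close. It gives the time, the measured TCP pose, the force and the opening at its end, in the units of the state.
- sense(): the state, without advancing time (a new reading comes with each control period).
- capture(name): name is "scene" or "top"; returns the picture (480x640x3 uint8, blue, green, red); there is no depth.
- camera_model(name): a dict with "mtx" (3x3 intrinsics, pixels), "xyz" and "orientation" of the camera in the world. Camera axes: x right, y up, looking along -z (the intrinsics and any distortion apply to the point x, -y, -z); pixel columns grow to the right and rows downward; lengths in m; the calibration is good to about 2 mm. A picture is of the moment at which its call begins. camera_model takes no time and is no camera call.
- finish_job(): hands the job in, once; it reports no verdict.
The state is a dict: "time_s": time; "joints": joint angles; "joint_velocities": joint speeds; "effort": joint torques, N m; "tcp_pos": TCP position; "ee_rot": TCP orientation; "wrist_force": force on the tool from outside, world axes, zero at the start; "moment": the same for the moment, N m; "gripper_width": opening from 0.0 (shut) to 1.0 (fully open).
Only numpy, scipy, OpenCV 4.12 (cv2) and the standard library are available. Lean on these libraries where they do the work, as an engineer would, in place of code of your own. Each camera call takes 0.05 s, during which the arm holds its last target. There are 200 camera calls.

## Working session

There is one attempt and no reset: what is moved stays moved. The work goes in short steps, Python scripts to look and compute and a shell command to move; the robot and the scene stay as the last step left them, time stands still between calls to the robot, and variables do not carry over. Pictures are saved under pics/ and viewed, about 8 in all and at most 12, crops included, and the job is handed in when it is done.

```bash
ls; mkdir -p pics; python3 - <<'E'
from station import *
import cv2
print(sense())
for n in("scene","top"):
    cv2.imwrite(f"pics/{n}0.png",capture(n)); print(n,camera_model(n))
E
```

```text
pics
{'time_s': 0.0, 'joints': array([-5.43388230e+01,  2.20899645e+01,  3.79321725e-01, -2.95037831e-02,
       -6.84115109e+01, -1.48159270e+01]), 'joint_velocities': array([-0.02222777,  0.03477915, -0.07575259, -0.0654063 ,  0.05112133,
        0.01613044]), 'effort': array([ 7.99098780e-04, -3.90664387e+01,  1.87401795e+01,  4.21982110e+00,
        1.08737094e-02, -1.95284470e-04]), 'tcp_pos': array([ 0.222257  , -0.58365534,  0.29116338]), 'ee_rot': array([[-9.34612485e-01, -3.55666662e-01, -8.53872811e-04],
       [-3.55667678e-01,  9.34610324e-01,  2.01129917e-03],
       [ 8.26862823e-05,  2.18348027e-03, -9.99997613e-01]]), 'wrist_force': array([ 0.04895711, -0.37147731,  0.35818628]), 'moment': array([ 0.02585286,  0.00865723, -0.01895956]), 'gripper_width': 1.0000452859134248}
scene {'mtx': array([[499.20694092,   0.        , 318.99378057],
       [  0.        , 499.20694092, 236.57458783],
       [  0.        ,   0.        ,   1.        ]]), 'xyz': array([ 1.21687393, -0.24716954,  0.9062015 ]), 'orientation': array([[ 0.37447731, -0.69967411,  0.60845944],
       [ 0.92722278,  0.27905495, -0.24977238],
       [ 0.00496565,  0.65771154,  0.75325352]])}
top {'mtx': array([[599.3496077 ,   0.        , 318.37408268],
       [  0.        , 599.3496077 , 241.14814187],
       [  0.        ,   0.        ,   1.        ]]), 'xyz': array([0.37181336, 0.00197264, 1.55724651]), 'orientation': array([[ 0.01901109,  0.98653734, -0.16242739],
       [-0.9998149 ,  0.01827798, -0.0060067 ],
       [-0.00295699,  0.16251152,  0.98670221]])}
```

View pics/scene0.png

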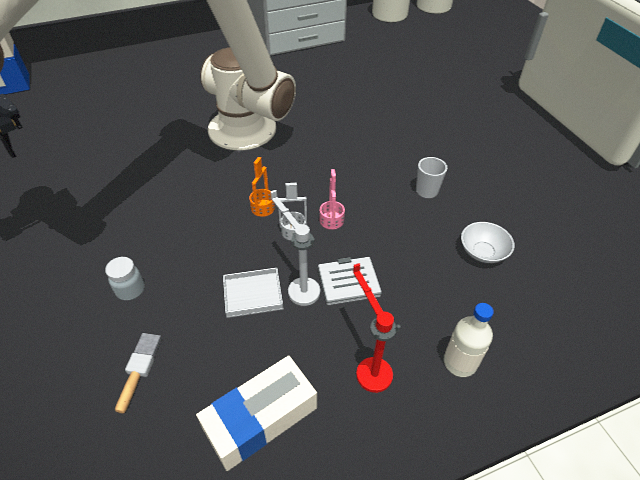

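View pics/top0.png

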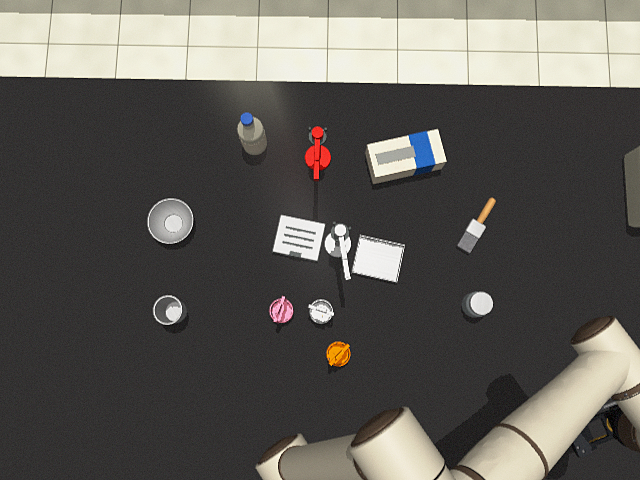

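The tray (top image ~379,259) is at −y (world) of the stand (foot ~338,243). The steel basket is at ~321,311, between the pink and orange look-alikes. I'll enlarge both views.

```bash
cat > h.py <<'E'
import numpy as np
from station import *
def ray(n,u,v):
    m=camera_model(n);K=m["mtx"];R=m["orientation"]
    d=R@np.array([(u-K[0,2])/K[0,0],-(v-K[1,2])/K[1,1],-1]);return m["xyz"],d
def at(n,u,v,z):
    o,d=ray(n,u,v);return o+d*(z-o[2])/d[2]
def tri(u1,v1,u2,v2):
    o,d=ray("top",u1,v1);p,e=ray("scene",u2,v2)
    s=np.linalg.lstsq(np.c_[d,-e],p-o,rcond=None)[0]
    a=o+s[0]*d;b=p+s[1]*e;return (a+b)/2,np.linalg.norm(a-b)
def proj(n,P):
    m=camera_model(n);K=m["mtx"];q=m["orientation"].T@(np.array(P)-m["xyz"])
    return K[0,2]+K[0,0]*q[0]/-q[2],K[1,2]-K[1,1]*q[1]/-q[2]
E
python3 - <<'E'
import cv2
a=cv2.imread("pics/top0.png")[210:360,265:415]; b=cv2.imread("pics/scene0.png")[165:315,220:360]
cv2.imwrite("pics/topc.png",cv2.resize(a,None,fx=4,fy=4,interpolation=2))
cv2.imwrite("pics/scc.png",cv2.resize(b,None,fx=4,fy=4,interpolation=2))
E
```

```text
(no output)
```

View pics/topc.png

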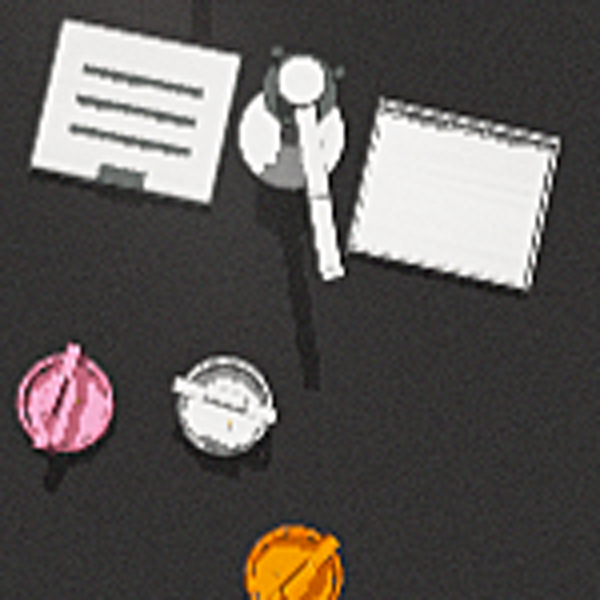

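View pics/scc.png

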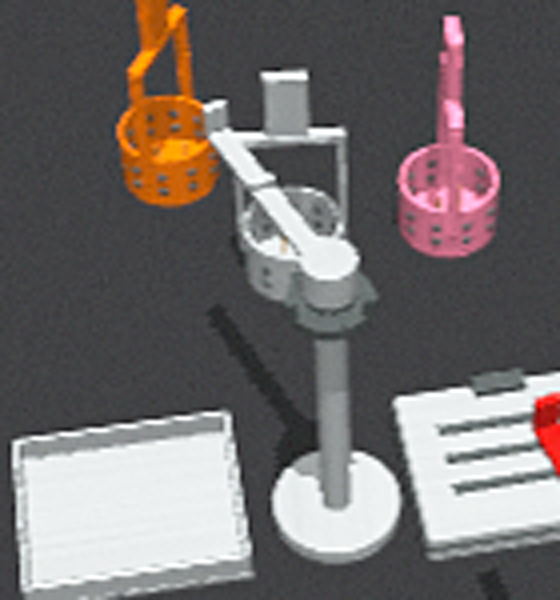

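```bash
python3 - <<'E'
from h import *
np.set_printoptions(precision=4,suppress=True)
T=lambda u,v:(265+(u+.5)/4-.5,210+(v+.5)/4-.5)
S=lambda u,v:(220+(u+.5)/4-.5,165+(v+.5)/4-.5)
t=lambda u,v,z:at("top",*T(u,v),z); s=lambda u,v,z:at("scene",*S(u,v),z)
print("hub",t(301,80,.208),s(330,258,.208),tri(*T(301,80),*S(330,258)))
print("foot",t(291,136,.012),s(336,504,.012))
print("tip",t(331,272,.216),s(215,106,.216))
print("cup",t(225,406,.04),s(291,223,.04))
b1,b2=t(183,384,.113),t(268,414,.113);c1,c2=s(236,136,.113),s(346,132,.113)
print("bail top",b1,b2,(b1+b2)/2,np.linalg.norm(b1-b2),np.degrees(np.arctan2(*(b1-b2)[1::-1])))
print("bail sc",c1,c2,(c1+c2)/2,np.linalg.norm(c1-c2),np.degrees(np.arctan2(*(c2-c1)[1::-1])))
print("tab",s(285,72,.158),s(287,135,.113))
cs=[t(u,v,.02) for u,v in((378,97),(560,140),(530,291),(347,250))]
print("tray",np.mean(cs,0),cs)
cs=[t(u,v,.028) for u,v in((67,18),(243,53),(210,204),(30,168))]
print("cass",np.mean(cs,0),cs)
print("orange",t(294,574,.04),"pink",t(66,402,.04))
E
```

```text
hub [ 0.6216 -0.0385  0.208 ] [ 0.6239 -0.0382  0.208 ] (array([ 0.6221, -0.0381,  0.206 ]), np.float64(0.0010351170022656127))
foot [ 0.6206 -0.0383  0.012 ] [ 0.6267 -0.04    0.012 ]
tip [ 0.5108 -0.0565  0.216 ] [ 0.5142 -0.0577  0.216 ]
cup [0.4432 0.0015 0.04  ] [0.4466 0.0005 0.04  ]
bail top [0.4524 0.027  0.113 ] [ 0.4355 -0.0243  0.113 ] [0.444  0.0013 0.113 ] 0.05397913569950532 71.73031407580638
bail sc [ 0.4369 -0.0262  0.113 ] [0.4568 0.0326 0.113 ] [0.4469 0.0032 0.113 ] 0.06213299811268558 71.26586251418907
tab [0.4438 0.0025 0.158 ] [0.4468 0.0008 0.113 ]
tray [ 0.5832 -0.1438  0.02  ] [array([ 0.646 , -0.0944,  0.02  ]), array([ 0.6199, -0.2127,  0.02  ]), array([ 0.5213, -0.193 ,  0.02  ]), array([ 0.5456, -0.0752,  0.02  ])]
cass [0.633  0.0616 0.028 ] [array([0.6931, 0.109 , 0.028 ]), array([ 0.672, -0.006,  0.028]), array([0.5727, 0.0135, 0.028 ]), array([0.594, 0.13 , 0.028])]
orange [ 0.3401 -0.0433  0.04  ] pink [0.4438 0.1017 0.04  ]
```

Measurements agree with the given sizes:

| Item | Result |
|---|---|
| Stand | About (0.6225, −0.0385) |
| Hook | Points about 190° (world), swings CCW towards the tray at −y |
| Basket | (0.445, 0.002), y axis about 71.5° |

Next I close the fingers, turn −0.71 rad, and travel to the +y side of the arm.

```bash
python3 -m inch '[{"hand":1,"slide":[0,0,3],"yaw":-0.18},{"hand":1,"slide":[31,57,3],"yaw":-0.71},{"hand":1,"slide":[31,57,3],"yaw":-0.71},{"hand":1,"slide":[31,57,3],"yaw":-0.71},{"hand":1,"slide":[31,57,3],"yaw":-0.71},{"hand":1,"slide":[31,57,3],"yaw":-0.71},{"hand":1,"slide":[31,57,3],"yaw":-0.71},{"hand":1,"slide":[31,57,3],"yaw":-0.71},{"hand":1,"slide":[31,57,3],"yaw":-0.71},{"hand":1,"slide":[31,57,3],"yaw":-0.71}]'
```

```text
time_s: 1.35
tcp_pos: [0.4864, -0.0975, 0.3222]
ee_rot: [[-0.941, 0.339, -0.0], [0.339, 0.941, 0.0], [0.0, 0.0, -1.0]]
wrist_force: [0.7, -0.7, -0.6]
gripper_width: 0.016
```

```bash
python3 -m inch '[{"hand":1,"slide":[0,0,0],"yaw":0},{"hand":1,"slide":[0,0,0],"yaw":0}]'
```

```text
time_s: 1.6
tcp_pos: [0.4857, -0.0994, 0.3218]
ee_rot: [[-0.941, 0.339, -0.001], [0.339, 0.941, -0.0], [0.001, -0.001, -1.0]]
wrist_force: [-0.3, 0.8, 0.6]
gripper_width: 0.003
```

```bash
python3 -m inch '[{"hand":1,"slide":[4.6,8.6,0],"yaw":0},{"hand":1,"slide":[4.6,8.6,0],"yaw":0},{"hand":1,"slide":[4.6,8.6,0],"yaw":0},{"hand":1,"slide":[4.6,8.6,-3.5],"yaw":0},{"hand":1,"slide":[4.6,8.6,-6.7],"yaw":0},{"hand":1,"slide":[4.6,8.6,-6.7],"yaw":0},{"hand":1,"slide":[4.6,8.6,-6.7],"yaw":0}]'
```

```text
time_s: 2.48
tcp_pos: [0.5325, -0.0147, 0.2567]
ee_rot: [[-0.94, 0.34, 0.002], [0.34, 0.94, -0.0], [-0.002, 0.001, -1.0]]
wrist_force: [0.4, 0.4, 0.7]
gripper_width: 0.005
```

```bash
python3 -m inch '[{"hand":1,"slide":[0.2,-1.0,0],"yaw":0},{"hand":1,"slide":[0.4,-2.0,0],"yaw":0},{"hand":1,"slide":[0.4,-2.6,0],"yaw":0},{"hand":1,"slide":[0.5,-3.1,0],"yaw":0}]'
```

```text
time_s: 2.98
tcp_pos: [0.5376, -0.0446, 0.2559]
ee_rot: [[-0.941, 0.339, 0.002], [0.339, 0.941, 0.001], [-0.002, 0.001, -1.0]]
wrist_force: [1.6, 2.8, 1.0]
gripper_width: 0.006
```

Contact is about 3 N, which matches the hook's friction. I'll swing on to about 228°.

```bash
python3 -m inch '[{"hand":1,"slide":[0.1,-0.7,0],"yaw":0},{"hand":1,"slide":[0.2,-1.4,0],"yaw":0},{"hand":1,"slide":[0.4,-2.1,0],"yaw":0},{"hand":1,"slide":[0.6,-2.8,0],"yaw":0},{"hand":1,"slide":[0.9,-3.5,0],"yaw":0},{"hand":1,"slide":[1.3,-4.2,0],"yaw":0}]'; python3 -m inch '[{"hand":1,"slide":[0.1,-0.2,0],"yaw":0},{"hand":1,"slide":[0.2,-0.3,0],"yaw":0}]'
```

```text
time_s: 3.72
tcp_pos: [0.55, -0.0871, 0.2551]
ee_rot: [[-0.941, 0.339, -0.001], [0.339, 0.941, -0.0], [0.001, -0.0, -1.0]]
wrist_force: [-0.8, 2.9, -0.7]
gripper_width: 0.01
time_s: 3.98
tcp_pos: [0.5519, -0.0898, 0.2551]
ee_rot: [[-0.941, 0.34, -0.001], [0.34, 0.941, -0.0], [0.001, -0.0, -1.0]]
wrist_force: [-0.8, 2.0, -0.6]
gripper_width: 0.008
```

```bash
python3 -m inch '[{"hand":1,"slide":[0.1,-0.1,0],"yaw":0},{"hand":1,"slide":[0.2,-0.2,0],"yaw":0}]'|grep -v rot; python3 -m inch '[{"hand":1,"slide":[0.1,-0.1,0],"yaw":0},{"hand":1,"slide":[0.2,-0.2,0],"yaw":0}]'|grep -v rot;  python3 -m inch '[{"hand":1,"slide":[0.1,-0.1,0],"yaw":0},{"hand":1,"slide":[0.2,-0.2,0],"yaw":0}]'|grep -v rot
```

```text
time_s: 4.22
tcp_pos: [0.5538, -0.0916, 0.2551]
wrist_force: [-1.5, 1.4, -0.4]
gripper_width: 0.006
time_s: 4.47
tcp_pos: [0.556, -0.0936, 0.2552]
wrist_force: [-1.7, 1.7, -1.4]
gripper_width: 0.005
time_s: 4.72
tcp_pos: [0.5581, -0.0956, 0.2552]
wrist_force: [-1.2, 2.4, -1.1]
gripper_width: 0.004
```

```bash
python3 -m inch '[{"hand":1,"slide":[0.1,-0.1,0],"yaw":0},{"hand":1,"slide":[0.2,-0.2,0],"yaw":0}]'|grep -v rot; python3 -m inch '[{"hand":1,"slide":[0.1,-0.08,0],"yaw":0},{"hand":1,"slide":[0.2,-0.16,0],"yaw":0}]'|grep -v rot;  python3 -m inch '[{"hand":1,"slide":[0.1,-0.08,0],"yaw":0},{"hand":1,"slide":[0.2,-0.16,0],"yaw":0}]'|grep -v rot
```

```text
time_s: 4.97
tcp_pos: [0.5602, -0.0976, 0.2553]
wrist_force: [-1.7, 2.0, -1.1]
gripper_width: 0.007
time_s: 5.22
tcp_pos: [0.5622, -0.0992, 0.2554]
wrist_force: [-0.6, 2.1, -0.4]
gripper_width: 0.001
time_s: 5.48
tcp_pos: [0.5642, -0.1008, 0.2554]
wrist_force: [-0.6, 2.1, 0.5]
gripper_width: 0.007
```

```bash
python3 -m inch '[{"hand":1,"slide":[0.1,-0.08,0],"yaw":0},{"hand":1,"slide":[0.2,-0.16,0],"yaw":0}]'|grep -v rot; python3 -m inch '[{"hand":1,"slide":[0.1,-0.08,0],"yaw":0}]'|grep -v rot
```

```text
time_s: 5.72
tcp_pos: [0.5662, -0.1024, 0.2553]
wrist_force: [-1.5, 3.1, -0.0]
gripper_width: 0.003
time_s: 5.85
tcp_pos: [0.5671, -0.1032, 0.2553]
wrist_force: [-1.2, 2.6, 0.3]
gripper_width: 0.006
```

```bash
python3 -m inch '[{"hand":1,"slide":[0.1,-0.07,0],"yaw":0},{"hand":1,"slide":[0.15,-0.1,0],"yaw":0}]'|grep -v rot; python3 -m inch '[{"hand":1,"slide":[0.1,-0.07,0],"yaw":0},{"hand":1,"slide":[0.15,-0.1,0],"yaw":0}]'|grep -v rot
```

```text
time_s: 6.1
tcp_pos: [0.5679, -0.1038, 0.2552]
wrist_force: [-4.8, 5.1, 1.7]
gripper_width: 0.006
time_s: 6.35
tcp_pos: [0.5684, -0.1041, 0.2551]
wrist_force: [-7.1, 8.6, 3.8]
gripper_width: 0.005
```

```bash
python3 -m inch '[{"hand":1,"slide":[0.1,-0.07,0],"yaw":0},{"hand":1,"slide":[0.15,-0.1,0],"yaw":0}]'|grep -v rot; python3 -m inch '[{"hand":1,"slide":[0.1,-0.06,0],"yaw":0},{"hand":1,"slide":[0.15,-0.1,0],"yaw":0}]'|grep -v rot
```

```text
time_s: 6.6
tcp_pos: [0.5687, -0.1044, 0.2549]
wrist_force: [-10.6, 12.2, 6.0]
gripper_width: 0.003
time_s: 6.85
tcp_pos: [0.5691, -0.1047, 0.2548]
wrist_force: [-13.6, 15.2, 8.1]
gripper_width: 0.004
```

Force has risen to about 22 N, so the stop was met at TCP ≈ (0.568, −0.104), hook ≈ 243°. I'll ease back to about 12 N and hold.

```bash
python3 -m inch '[{"hand":1,"slide":[-0.2,0.14,0],"yaw":0},{"hand":1,"slide":[-0.28,0.2,0],"yaw":0},{"hand":1,"slide":[-0.28,0.2,0],"yaw":0}]'|grep -v rot
```

```text
time_s: 7.22
tcp_pos: [0.5684, -0.1041, 0.2551]
wrist_force: [-6.4, 7.4, 3.2]
gripper_width: 0.006
```

About 10 N now. I'll hold for 0.75 s, then check.

```bash
python3 -m inch '[{"hand":1,"slide":[0,0,0],"yaw":0},{"hand":1,"slide":[0,0,0],"yaw":0},{"hand":1,"slide":[0,0,0],"yaw":0},{"hand":1,"slide":[0,0,0],"yaw":0},{"hand":1,"slide":[0,0,0],"yaw":0},{"hand":1,"slide":[0,0,0],"yaw":0}]'|grep -v rot; python3 - <<'E'
from h import *
import cv2
a=capture("top");b=capture("scene");cv2.imwrite("pics/t1.png",a)
cv2.imwrite("pics/s1.png",cv2.resize(b[140:340,190:390],None,fx=3,fy=3,interpolation=2))
E
```

```text
time_s: 7.98
tcp_pos: [0.5684, -0.1041, 0.2551]
wrist_force: [-7.0, 7.8, 3.6]
gripper_width: 0.007
```

View pics/s1.png

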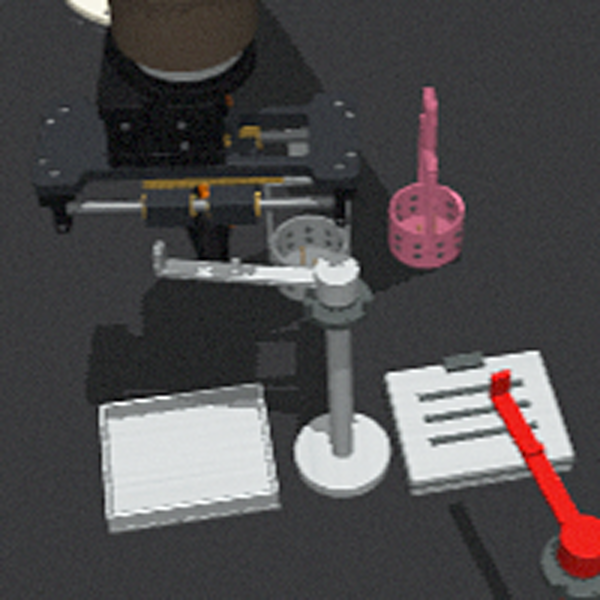

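The hook tip is at crop (158,247) and the hub at (337,270): the arm now lies over the tray, with the finger behind it. Next I retreat, rise, turn and go over the basket.

```bash
python3 - <<'E'
from h import *
t=at("scene",190+158/3,140+250/3,.215);h=at("scene",190+337/3,140+269/3,.208);print(t,h,np.degrees(np.arctan2(t[1]-h[1],t[0]-h[0]))%360,np.linalg.norm((t-h)[:2]))
E
python3 -m inch '[{"hand":1,"slide":[-1.5,0.8,0],"yaw":0},{"hand":1,"slide":[-4,2,0],"yaw":0},{"hand":1,"slide":[-4,2,4],"yaw":0},{"hand":0,"slide":[-8,6,4],"yaw":0.18},{"hand":0,"slide":[-12.3,10.6,4],"yaw":0.36},{"hand":0,"slide":[-12.3,10.6,4],"yaw":0.54},{"hand":0,"slide":[-12.3,10.6,4],"yaw":0.72},{"hand":0,"slide":[-12.3,10.6,4],"yaw":0.9},{"hand":0,"slide":[-12.3,10.6,4],"yaw":1.08},{"hand":0,"slide":[-12.3,10.6,4],"yaw":1.26}]'|grep -v zzz; python3 -m inch '[{"hand":0,"slide":[0,0,0],"yaw":0.17},{"hand":0,"slide":[0,0,0],"yaw":0.333},{"hand":0,"slide":[0,0,0],"yaw":0.333},{"hand":0,"slide":[0,0,0],"yaw":0.333}]'
```

```text
[ 0.57474455 -0.13887256  0.215     ] [ 0.62530796 -0.038278    0.208     ] 243.3138110696705 0.11258740945504346
time_s: 9.32
tcp_pos: [0.448, 0.0004, 0.2959]
ee_rot: [[-0.606, -0.796, 0.002], [-0.796, 0.606, -0.001], [-0.001, -0.002, -1.0]]
wrist_force: [-0.2, -0.1, -0.0]
gripper_width: 0.714
time_s: 9.82
tcp_pos: [0.4475, 0.0006, 0.2955]
ee_rot: [[-0.321, -0.947, 0.001], [-0.947, 0.321, -0.0], [-0.0, -0.001, -1.0]]
wrist_force: [-0.9, 0.1, 0.6]
gripper_width: 0.996
```

```bash
python3 -m inch '[{"hand":0,"slide":[-0.2,0.1,-4],"yaw":0},{"hand":0,"slide":[-0.2,0.1,-8],"yaw":0},{"hand":0,"slide":[-0.2,0.1,-9.4],"yaw":0},{"hand":0,"slide":[-0.2,0.1,-9.4],"yaw":0},{"hand":0,"slide":[-0.2,0.1,-9.4],"yaw":0}]'|grep -v rot; python3 -m inch '[{"hand":1,"slide":[0,0,0],"yaw":0},{"hand":1,"slide":[0,0,0],"yaw":0},{"hand":1,"slide":[0,0,0],"yaw":0},{"hand":1,"slide":[0,0,0],"yaw":0},{"hand":1,"slide":[0,0,0],"yaw":0},{"hand":1,"slide":[0,0,0],"yaw":0},{"hand":1,"slide":[0,0,0],"yaw":0}]'|grep -v rot;python3 -m inch '[{"hand":1,"slide":[0,0,1],"yaw":0},{"hand":1,"slide":[0,0,3],"yaw":0},{"hand":1,"slide":[0,0,3],"yaw":0}]'
python3 - <<'E'
from h import *
import cv2
b=capture("scene");cv2.imwrite("pics/s2.png",cv2.resize(b[120:320,190:390],None,fx=3,fy=3,interpolation=2))
E
```

```text
time_s: 10.45
tcp_pos: [0.446, 0.002, 0.2022]
wrist_force: [-0.2, 0.4, 0.3]
gripper_width: 1.0
time_s: 11.32
tcp_pos: [0.4453, 0.0018, 0.2012]
wrist_force: [-0.3, -0.0, 0.5]
gripper_width: 0.289
time_s: 11.7
tcp_pos: [0.446, 0.0021, 0.2327]
ee_rot: [[-0.318, -0.948, 0.004], [-0.948, 0.318, 0.001], [-0.002, -0.003, -1.0]]
wrist_force: [0.4, -0.3, -1.6]
gripper_width: 0.082
```

View pics/s2.png

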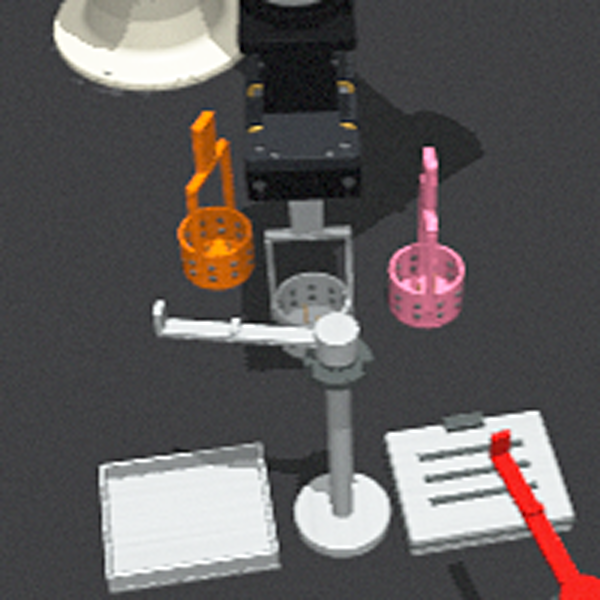

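The basket seems held (width 7 mm, −1.6 N), but the fingers closed while rising, so I'll check how high on the tab they grip.

```bash
python3 -m inch '[{"hand":1,"slide":[0,0,0],"yaw":0},{"hand":1,"slide":[0,0,0],"yaw":0},{"hand":1,"slide":[0,0,0],"yaw":0}]'|grep -v rot; python3 - <<'E'
from h import *
import cv2
b=capture("scene");c=b[150:260,260:325];cv2.imwrite("pics/s3.png",cv2.resize(c,None,fx=5,fy=5,interpolation=2))
for z in(.11,.12,.13,.14,.15): # crossbar top-edge mid in crop
    u,v=proj("scene",[.446,.002,z]);print(z,(u-260)*5,(v-150)*5)
print([((u-260)*5,(v-150)*5) for u,v in [proj("scene",[.446,.002,.163])]])
E
```

```text
time_s: 12.12
tcp_pos: [0.4451, 0.0018, 0.2308]
wrist_force: [-0.5, 0.1, -1.3]
gripper_width: 0.083
0.11 159.04087001171007 244.7988286576816
0.12 158.2398497774716 228.92563046521616
0.13 157.42801602739263 212.83814919630458
0.14 156.60514830494236 196.5320162344446
0.15 155.77102011995237 180.00274339922072
[(np.float64(154.66943556811998), np.float64(158.17349468665412))]
```

View pics/s3.png

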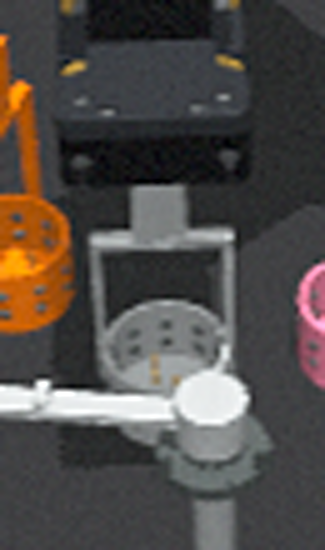

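The crossbar rose only about 1 px (~4 mm), so the tab is held by its very top. I'll set it down and regrip lower, giving the fingers time to close.

```bash
python3 -m inch '[{"hand":1,"slide":[0,0,-0.2],"yaw":0},{"hand":1,"slide":[0,0,-0.4],"yaw":0},{"hand":1,"slide":[0,0,-0.5],"yaw":0}]'|grep -v rot;  python3 -m inch '[{"hand":0.5,"slide":[0,0,0],"yaw":0},{"hand":0.5,"slide":[0,0,0],"yaw":0},{"hand":0.5,"slide":[0,0,0],"yaw":0},{"hand":0.5,"slide":[0,0,-1.2],"yaw":0},{"hand":0.5,"slide":[0,0,-2.5],"yaw":0},{"hand":0.5,"slide":[0,0,-2.5],"yaw":0}]'|grep -v rot;python3 -m inch '[{"hand":1,"slide":[0,0,0],"yaw":0},{"hand":1,"slide":[0,0,0],"yaw":0},{"hand":1,"slide":[0,0,0],"yaw":0},{"hand":1,"slide":[0,0,0],"yaw":0},{"hand":1,"slide":[0,0,0],"yaw":0},{"hand":1,"slide":[0,0,0],"yaw":0},{"hand":1,"slide":[0,0,0],"yaw":0},{"hand":1,"slide":[0,0,0],"yaw":0},{"hand":1,"slide":[0,0,0],"yaw":0},{"hand":1,"slide":[0,0,0],"yaw":0}]'|grep -v rot
```

```text
time_s: 12.55
tcp_pos: [0.4452, 0.0018, 0.226]
wrist_force: [-1.1, -0.5, -1.0]
gripper_width: 0.08
time_s: 13.3
tcp_pos: [0.4444, 0.0015, 0.1997]
wrist_force: [0.3, 0.4, 0.3]
gripper_width: 0.495
time_s: 14.55
tcp_pos: [0.4452, 0.0018, 0.2013]
wrist_force: [-1.3, 1.2, 2.0]
gripper_width: 0.087
```

```bash
python3 -m inch '[{"hand":1,"slide":[0,0,1],"yaw":0},{"hand":1,"slide":[0,0,4],"yaw":0},{"hand":1,"slide":[0,0,8],"yaw":0},{"hand":1,"slide":[0,0,12],"yaw":0},{"hand":1,"slide":[0,0,13],"yaw":0},{"hand":1,"slide":[0,-2,13],"yaw":0.13},{"hand":1,"slide":[0,-6,13],"yaw":0.27},{"hand":1,"slide":[0,-10,13],"yaw":0.41},{"hand":1,"slide":[0,-13,13],"yaw":0.55},{"hand":1,"slide":[0,-16,13],"yaw":0.69}]'|grep -v rot;python3 -m inch '[{"hand":1,"slide":[0,-3,0],"yaw":0.13},{"hand":1,"slide":[1,-5.5,0],"yaw":0.27},{"hand":1,"slide":[4,-6,0],"yaw":0.41},{"hand":1,"slide":[7,-6,0],"yaw":0.55},{"hand":1,"slide":[8.8,-6,0],"yaw":0.69},{"hand":1,"slide":[8.8,-6,0],"yaw":0.74},{"hand":1,"slide":[8.8,-6,0],"yaw":0.74},{"hand":1,"slide":[8.8,-6,0],"yaw":0.74}]'
python3 - <<'E'
from h import *
import cv2
b=capture("scene");c=b[100:300,170:370];cv2.imwrite("pics/s4.png",cv2.resize(c,None,fx=3,fy=3,interpolation=2))
E
```

```text
time_s: 15.8
tcp_pos: [0.4446, -0.1591, 0.3299]
wrist_force: [0.2, -0.3, -1.3]
gripper_width: 0.087
time_s: 16.8
tcp_pos: [0.5329, -0.2181, 0.3305]
ee_rot: [[0.894, -0.449, -0.001], [-0.449, -0.894, 0.0], [-0.001, 0.0, -1.0]]
wrist_force: [-0.4, 0.2, -1.2]
gripper_width: 0.087
```

View pics/s4.png

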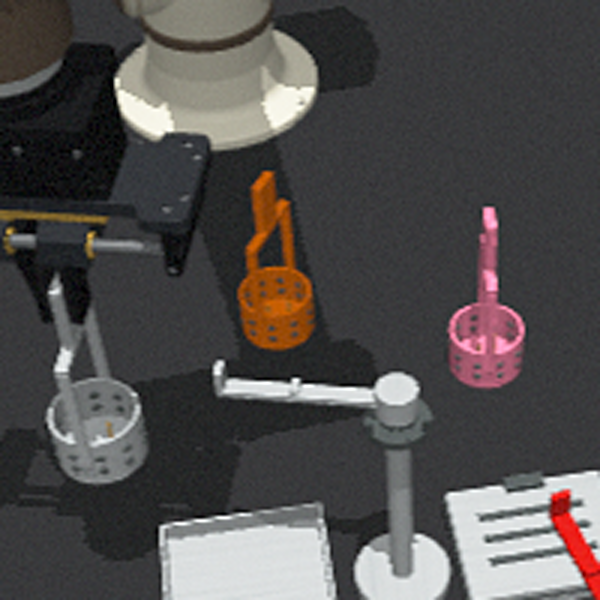

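```bash
python3 - <<'E'
from h import *
e=np.array([.533,-.2181,.3305-.0943]);r=e-[0,0,.067]
y=np.array([.894,-.449,0])
f=lambda p:np.round([3*(proj("scene",p)[0]-170),3*(proj("scene",p)[1]-100)])
print("rim c",f(r),"foot c",f(e-[0,0,.107]),"bar ends",f(e+.032*y),f(e-.032*y),"upright feet",f(r+.03*y),f(r-.03*y))
for t in (0,.8,.9): print(t,f([.6235-.449*.1125,-.0385-.893*.1125,.216]))
E
```

```text
rim c [ 91. 407.] foot c [101. 446.] bar ends [ 59. 374.] [ 84. 299.] upright feet [ 80. 442.] [101. 373.]
0 [217. 367.]
0.8 [217. 367.]
0.9 [217. 367.]
```

The basket hangs upright as predicted (rim centre seen 97,415 against 91,407; hook tip 219,366 against 217,367). Now inward along the arm, with the crossbar above the tip.

```bash
python3 -m inch '[{"hand":1,"slide":[1,2,0],"yaw":0},{"hand":1,"slide":[2,4,0],"yaw":0},{"hand":1,"slide":[3,6,0],"yaw":0},{"hand":1,"slide":[4,8,0],"yaw":0},{"hand":1,"slide":[5,9.9,0],"yaw":0},{"hand":1,"slide":[5,9.9,0],"yaw":0},{"hand":1,"slide":[5,9.9,0],"yaw":0}]'|grep -v rot
python3 - <<'E'
from h import *
import cv2
b=capture("scene");c=b[100:300,170:370];cv2.imwrite("pics/s5.png",cv2.resize(c,None,fx=3,fy=3,interpolation=2))
E
```

```text
time_s: 17.73
tcp_pos: [0.5833, -0.119, 0.3312]
wrist_force: [-0.8, -0.2, -1.8]
gripper_width: 0.094
```

View pics/s5.png

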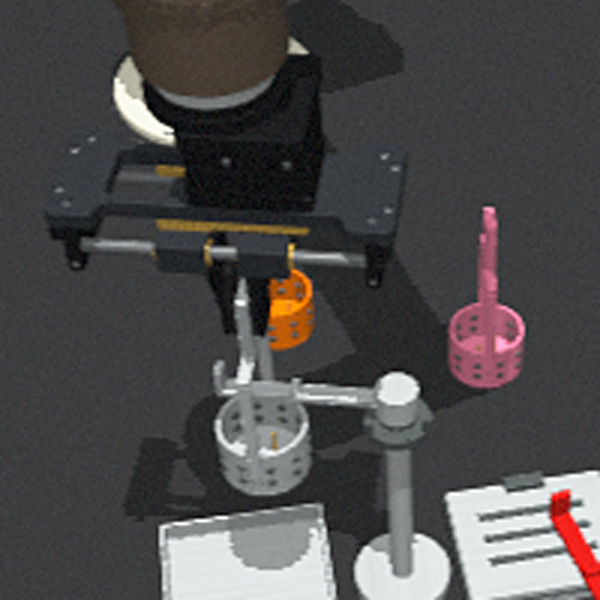

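The bail straddles the arm between the tip (219,370) and the ridge (296,385), and the hook hasn't moved. Lowering gently.

```bash
python3 -m inch '[{"hand":1,"slide":[0,0,-1],"yaw":0},{"hand":1,"slide":[0,0,-2],"yaw":0},{"hand":1,"slide":[0,0,-2.7],"yaw":0},{"hand":1,"slide":[0,0,-3],"yaw":0},{"hand":1,"slide":[0,0,-3],"yaw":0}]'|grep -v rot
python3 -m inch '[{"hand":1,"slide":[0,0,-0.1],"yaw":0},{"hand":1,"slide":[0,0,-0.2],"yaw":0},{"hand":1,"slide":[0,0,-0.2],"yaw":0}]'|grep -v rot
python3 -m inch '[{"hand":1,"slide":[0,0,-0.1],"yaw":0},{"hand":1,"slide":[0,0,-0.2],"yaw":0},{"hand":1,"slide":[0,0,-0.2],"yaw":0}]'|grep -v rot
```

```text
time_s: 18.4
tcp_pos: [0.5833, -0.1192, 0.3011]
wrist_force: [0.2, 0.4, -2.0]
gripper_width: 0.087
time_s: 18.77
tcp_pos: [0.5833, -0.1192, 0.2993]
wrist_force: [-0.0, 0.2, -1.9]
gripper_width: 0.09
time_s: 19.15
tcp_pos: [0.5832, -0.1192, 0.2971]
wrist_force: [-0.1, -0.3, -1.8]
gripper_width: 0.087
```

```bash
python3 -m inch '[{"hand":1,"slide":[0,0,-0.1],"yaw":0},{"hand":1,"slide":[0,0,-0.15],"yaw":0},{"hand":1,"slide":[0,0,-0.15],"yaw":0}]'|grep -v rot
python3 -m inch '[{"hand":1,"slide":[0,0,-0.1],"yaw":0},{"hand":1,"slide":[0,0,-0.1],"yaw":0}]'|grep -v rot
python3 -m inch '[{"hand":1,"slide":[0,0,-0.1],"yaw":0},{"hand":1,"slide":[0,0,-0.1],"yaw":0}]'|grep -v rot
```

```text
time_s: 19.52
tcp_pos: [0.5832, -0.1192, 0.2957]
wrist_force: [0.2, 0.4, -1.5]
gripper_width: 0.087
time_s: 19.77
tcp_pos: [0.5832, -0.1192, 0.2946]
wrist_force: [-0.6, -0.1, -1.8]
gripper_width: 0.091
time_s: 20.02
tcp_pos: [0.5833, -0.1192, 0.2942]
wrist_force: [-1.1, 0.5, -0.2]
gripper_width: 0.094
```

Contact came at the predicted height (TCP 0.2942), with the weight shifting to the hook. Release and rise.

```bash
python3 -m inch '[{"hand":1,"slide":[0,0,-0.05],"yaw":0},{"hand":1,"slide":[0,0,-0.05],"yaw":0}]'|grep -v rot
python3 -m inch '[{"hand":0.9,"slide":[0,0,0],"yaw":0},{"hand":0.7,"slide":[0,0,0],"yaw":0},{"hand":0.5,"slide":[0,0,0],"yaw":0},{"hand":0.5,"slide":[0,0,0],"yaw":0},{"hand":0.5,"slide":[0,0,0],"yaw":0},{"hand":0.5,"slide":[0,0,0],"yaw":0}]'|grep -v rot
python3 -m inch '[{"hand":0.5,"slide":[0,0,1],"yaw":0},{"hand":0.5,"slide":[0,0,3],"yaw":0},{"hand":0.5,"slide":[0,0,6],"yaw":0},{"hand":0.5,"slide":[0,0,10],"yaw":0},{"hand":0.5,"slide":[-5,0,12],"yaw":0},{"hand":0.5,"slide":[-10,0,12],"yaw":0},{"hand":0.5,"slide":[-15,0,12],"yaw":0},{"hand":0.5,"slide":[-15,0,12],"yaw":0},{"hand":0.5,"slide":[-15,0,12],"yaw":0},{"hand":0.5,"slide":[-15,0,12],"yaw":0}]'|grep -v rot
python3 - <<'E'
from h import *
import cv2
b=capture("scene");c=b[130:330,190:390];cv2.imwrite("pics/s6.png",cv2.resize(c,None,fx=3,fy=3,interpolation=2));cv2.imwrite("pics/t6.png",capture("top"))
E
```

```text
time_s: 20.27
tcp_pos: [0.5833, -0.1192, 0.294]
wrist_force: [-1.5, 0.4, 3.8]
gripper_width: 0.089
time_s: 21.02
tcp_pos: [0.5833, -0.1192, 0.2933]
wrist_force: [0.3, -0.1, -0.5]
gripper_width: 0.487
time_s: 22.28
tcp_pos: [0.4343, -0.1191, 0.4132]
wrist_force: [-0.4, -0.4, 0.3]
gripper_width: 0.501
```

View pics/s6.png

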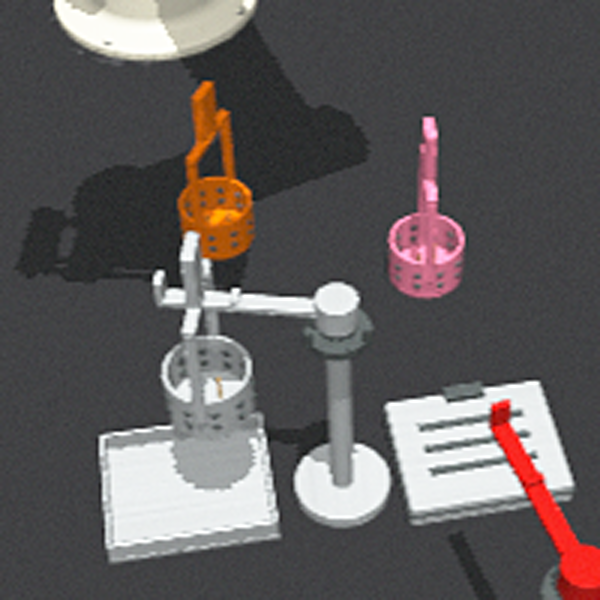

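The basket hangs upright in the cradle. The tip (158,278) sits at the same full-image pixel as when pressed, and the tray and cassette haven't moved. I'll wait 1 s, check stillness and hook shift numerically, and compare the bystanders before handing in.

```bash
python3 -m inch '[{"hand":0.5,"slide":[0,0,0],"yaw":0},{"hand":0.5,"slide":[0,0,0],"yaw":0},{"hand":0.5,"slide":[0,0,0],"yaw":0},{"hand":0.5,"slide":[0,0,0],"yaw":0},{"hand":0.5,"slide":[0,0,0],"yaw":0},{"hand":0.5,"slide":[0,0,0],"yaw":0},{"hand":0.5,"slide":[0,0,0],"yaw":0},{"hand":0.5,"slide":[0,0,0],"yaw":0}]'|grep -v rot; python3 - <<'E'
from h import *
import cv2
b=capture("scene");c=cv2.resize(b[130:330,190:390],None,fx=3,fy=3,interpolation=2)
p=cv2.imread("pics/s6.png");print("motion",(cv2.absdiff(c,p)[220:460,140:270].max(2)>40).sum())
# hook tip patch, s2 (offset y120) vs now (offset y130)
q=cv2.imread("pics/s2.png");t=q[295:325,145:175]  # tip in s2
m=cv2.matchTemplate(c[250:310,130:190],t,cv2.TM_CCOEFF_NORMED);_,v,_,l=cv2.minMaxLoc(m);print("tip match",v,"shift px*3",l[0]+130-145,l[1]+250-(295-30))
# tray and bystanders versus the start, in the scene view
s=cv2.imread("pics/scene0.png")
for n,(x,y,w,h) in dict(tray=(220,285,70,35),cass=(318,255,65,50),beak=(412,152,40,50),dish=(455,218,65,50),jar=(100,252,48,52),brush=(110,328,55,90)).items():
    m=cv2.matchTemplate(b[y-12:y+h+12,x-12:x+w+12],s[y:y+h,x:x+w],cv2.TM_CCOEFF_NORMED);_,v,_,l=cv2.minMaxLoc(m);print(n,round(v,3),l[0]-12,l[1]-12)
E
```

```text
time_s: 23.38
tcp_pos: [0.4333, -0.1192, 0.4133]
wrist_force: [0.2, 0.7, 1.1]
gripper_width: 0.503
motion 0
tip match 0.9916242361068726 shift px*3 0 0
tray 0.97 0 0
cass 0.999 0 0
beak 0.998 0 0
dish 0.999 0 0
jar 0.999 0 0
brush 0.998 0 0
```

```bash
python3 -c "
from station import finish_job
print(finish_job())"
```

```text
the job is handed in; nothing more can be done
None
```

The basket hangs by its bail in the hook's cradle over the tray, and I handed the job in at about 23 s of the 72 s allowed. No verdict was reported.

- **Hook:** I swung it to its stop on the tray side, at about 243° in world axes, and held it there at about 10–11 N for over 0.75 s. While feeling for the stop I overshot to a wrist reading of about 22 N (about 20 N horizontally). That is under the 25 N limit but closer than intended, so I eased back before the hold.
- **Basket:** My first grip was bad: the fingers closed while rising and caught only the top of the grip tab. I set the basket down, regripped lower, threaded the bail over the tip and lowered it until it touched at the expected height. The last lowering step pressed with about 4–5 N.
- **Last checks:**
    - The hook tip showed no shift in the picture from just after pressing to just before hand-in.
    - The basket showed no motion over 1 s and looked upright.
    - The tray, cassette, beaker, jar, dish and brush showed no shift from the first picture.
    - The gripper was well clear.

No check failed. The hook's joint angle can't be read directly, so "at the stop" rests on the felt force and that unchanged tip position.

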